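Gauge a plaster test block in the bench caliper

TASK

Slide the oblong plaster block in between the open jaws of the bench caliper, its long side fully home against the beam. Then close the caliper gently on its length by pushing the sprung thumb plate until the jaws press on the block and the spring gives about half its travel, and let go. Finally press the readout's button fully down to hold the reading, leaving the jaws shut on the block and the other things alone.

Things in the scene. Friction and masses are not known exactly. Their poses are not given: they have to be found in the camera images.
- caliper: Steel bench caliper fixed to the table; place and yaw vary. Origin on the table top in the inner corner of beam and fixed jaw: x = 0 is the beam's front face, y = 0 the fixed jaw's face; x points away from the robot, y along the beam to the robot's left. Beam 30 deep, 28 high, y -220 to +110 mm. Fixed jaw x -42 to 30, y 0 to 24, 30 high; readout box x -15 to 45, y 29 to 95, 44 high.
- jaw (a joint): Opening of the caliper in m: the gap between the faces of fixed and moving jaw; starts at 0.09 to 0.115, falls as the jaw closes. Slides with about 1.5 N friction and stays where it is left.
- thumb (a joint): Travel of the sprung thumb plate in m, 0 at rest to 0.015 at its stop, growing as it is pushed in caliper +y. It moves the jaw through a 600 N/m spring: about 2.5 mm of travel slides the free jaw; once the jaws hold the block the spring gives further. 7 to 12 mm (4 to 7 N) is right. Let go, it springs back and the jaw stays shut.
- thumb_face (a point): Middle of the thumb plate's rear face, to be pushed in caliper +y. Aluminium plate on the jaw's carriage, 40 wide (caliper x), 8 thick, from 36 to 78 mm above the table; this point is 57 mm above it, 50 mm behind (-y of) the moving jaw's face. Space behind it is free above the 28 mm high beam.
- home (a point): Point of the caliper where the block's centre lies when it is home against the beam and clamped: caliper x -24, y -32 mm, 18 mm above the table. The block stands on the table here. Axes as the caliper's. Before closing, the block may be home anywhere between the open jaws.
- jaw_face (a point): Middle of the moving jaw's face (at caliper y = -gap); closes towards caliper +y. The jaw is 42 long in front of the beam (caliper x -42 to 0), 22 thick, 30 high. Its carriage rides on the beam, caliper x -8 to 34, up to 59 mm above the table.
- hold (a joint): Travel of the push button in m: 0 up, 0.006 fully down; a spring, 4 N fully down. It rises again when let go.
- hold_top (a point): Centre of the top of the round black push button (diameter 22 mm), pressed straight down, on the readout box.
- block_c (a point): Centre of the oblong plaster block: 48 (its x) by 64 (its y) by 36 mm high, about 140 g, loose; place and yaw vary. Of the three white plaster pieces the only one with four upright sides. The 64 mm length is to be gauged. Half a turn about z makes no difference.
- puck_c (a point): Centre of the round plaster puck, diameter 62, 36 mm high. Leave it alone.
- hexa_c (a point): Centre of the six-sided plaster piece, 62 mm over the corners, 36 mm high. Leave it alone.
- beaker_rim (a point): Centre of the mouth of a terracotta beaker, 72 mm wide, 80 high. Leave it alone.
- brush_grip (a point): Handle of a brush lying on the table. Leave it alone.
- rib: Flat wooden rib 50 x 100 x 8 mm lying on the table, origin under its middle. Leave it alone.
Mind the look-alikes: they are no part of the job. What is shaped like the part that bears block_c but turquoise is not meant.

How it is judged:
On the way, in this order (a step that is already met when the one before it is completed fails the run):
1. the oblong block stands between the open jaws, long way across, home against the beam (angle between block_c's own z axis and vertical below 0.08 rad and x of block_c in the frame of caliper between -0.029 and -0.019 m and y of block_c in the frame of caliper between -0.08 and -0.025 m and angle between the y axis of block_c and the y axis of caliper, either way round below 0.15 rad and value of joint jaw above 0.068 m), for 0.2 s.
2. the moving jaw is shut on the block, pressing it on the fixed jaw with at least 2 N, through the sprung thumb plate (pushed in at least 4 mm) (angle between block_c's own z axis and vertical below 0.08 rad and x of block_c in the frame of caliper between -0.03 and -0.019 m and angle between the y axis of block_c and the y axis of caliper, either way round below 0.08 rad and y of block_c in the frame of caliper between -0.0355 and -0.0295 m and value of joint jaw between 0.061 and 0.0665 m and contact force between jaw and block above 2 N and value of joint thumb above 0.004 m), for 0.2 s.
3. with the jaws shut on the block and the thumb plate let go, the readout button is pressed fully down (angle between block_c's own z axis and vertical below 0.08 rad and x of block_c in the frame of caliper between -0.03 and -0.019 m and angle between the y axis of block_c and the y axis of caliper, either way round below 0.08 rad and y of block_c in the frame of caliper between -0.0355 and -0.0295 m and value of joint jaw between 0.061 and 0.0665 m and value of joint hold above 0.0045 m and value of joint thumb below 0.002 m), for 0.05 s.
At the end, for the whole second after the job is handed in: The oblong block stands upright and at rest between the jaws, long way across (within 0.08 rad), its long side within 6 mm of the beam, both jaws closed on it (gap 61 to 66.5 mm, block within 3.5 mm of the fixed jaw); thumb plate and button are released (angle between block_c's own z axis and vertical below 0.08 rad and x of block_c in the frame of caliper between -0.03 and -0.019 m and angle between the y axis of block_c and the y axis of caliper, either way round below 0.08 rad and y of block_c in the frame of caliper between -0.0355 and -0.0295 m and value of joint jaw between 0.061 and 0.0665 m and value of joint each of hold, thumb below 0.002 m and linear speed of block below 0.01 m/s); the robot touches nothing.
It fails at once if the jaw squeezes the block with more than 15 N (contact force between jaw and block above 15 N).
It fails at once if another thing on the table is moved by more than 40 mm (distance of any of puck_c, hexa_c, beaker_rim, brush_grip, rib from where it was at the start of the episode above 0.04 m).
It also fails if it takes over 67 s, if anything falls off the work surface, if the arm or the gripper's body presses on something with over 40 N, if the wrist force passes 120 N, or if a joint passes its speed limit or range.

ROBOT

A 6-joint arm with a two-finger parallel gripper is mounted at the origin on the work surface. World frame = base frame: x ahead of the robot, y to its left, z up, the work surface at z = 0. Lengths are in m, angles in rad, forces in N, time in s.
With the tool pointing down it reaches from about 0.25 to 0.85 m from the base axis. Payload 12.5 kg.
Tool frame: the origin (TCP) lies between the finger pads; the fingertips stand 22 mm ahead of it and the grasp point (between the pads) lies 3 mm ahead of it; z points along the fingers, y is the line along which they close (so a half turn about z gives the same grasp; the last joint's range is limited). The gripper opens to 93 mm and grips with 3 to 60 N. Pads are 15 mm wide; open, the fingers measure 128 mm over their backs; the gripper's body (75 mm by 188 mm) begins 65 mm behind the grasp point.
Start: joints at [1.26, 0.351, 1.652, -0, 1.139, -0.085], TCP at [0.123, 0.536, 0.241] pointing down, gripper open.
Joint ranges: [-2.75, 2.75], [-0.79, 2.1], [0.01, 2.65], [-1.57, 4.71], [0.07, 3.14], [-2.87, 2.87]. Speed limits (rad/s): [2.22, 2.22, 2.79, 3.14, 3.14, 3.14].

INTERFACE

Orientations are given as a 3x3 rotation matrix whose columns are the frame's x, y, z axes.
In Python, from cell import bot gives the robot as it stands. The module is installed in compiled form; this text tells all that it offers.
- The arm moves only by the tool carry_out, never from a script. Its argument "plan" is a list of rows, each a list of 2 entries, a list of its own where there are three numbers: the shift along the tool's x, y, z in mm, then the turn, a rotation vector about the tool's x, y, z in units of 10 degrees (1.0 is 10 degrees). In form: [[[x, y, z], [wx, wy, wz]], ...]. A call has 1 to 5 rows; each row shifts and turns the commanded pose from where the row before left it, along the tool's axes as they then stand; what a row does not reach is not made up. A row lasts 1/8 s, in which the tool goes at most 62.5 mm and 10.7 degrees, less where a joint would pass 70% of its speed; a pose out of reach is approached as far as the arm can. A call is refused whole if a number of a shift passes 62.5 or a number of a turn 1, either way. A call with a gripper value outside its range is refused whole. "fingers" is the opening, from 0 (shut) to 1 (fully open), set as the call begins (left out, the last holds). The fingers move at their own pace and stop on an object; "newtons" is the grip in N (left out, the last holds). Time passes only in rows, so rows that do not move let the fingers close. It gives the time, the measured TCP pose, the force, the opening and the grip force at its end, in the units of the state.
- bot.get_obs(): the state, without advancing time (a new reading comes with each control period).
- bot.read_camera(name): name is "scene" or "top" or "wrist"; returns a dict with "image" (480x640x3 uint8, red, green, blue), "camera_matrix" (3x3 intrinsics, pixels), "rvec" (rotation vector, rad) and "tvec" (3), from world to camera coordinates, as OpenCV has them; the wrist camera has in their place "tool_from_camera" (4x4, takes a point from camera to tool coordinates, whose origin is the TCP and whose axes are the flange's). Camera axes: x right, y down, z forward; pixel columns grow to the right and rows downward; lengths in m; the calibration is good to about 2 mm. The wrist camera is an equidistant fisheye: a pixel r from the principal point sees the ray r / f radians off the axis. A picture is of the moment at which its call begins: read the wrist's pose just before it. There is no depth.
- bot.job_done(): hands the job in; it is judged then, once.
Trained networks look in a picture, given as the dict that the camera call returned (one of the last four; its "shot" number tells which), for a name from the list of things; names that differ only in an ending like _2 or _b are one class to them, and where a whole thing is asked for, a point or a joint stands for the part that bears it (a point fixed in the world has none). Each returns a list of dicts, best first, with "p" (0 to 1); they miss things now and then, are a little off and sometimes report something else, mostly with a low value. They report only what shows in the picture. A call takes as long as a camera call. They do not tell look-alikes from the thing itself.
- bot.search_frame(picture, query): "location" ([row, column] in pixels, amid what is visible of it).
- bot.trace(picture, query): "mask" (480x640 bool, what is visible of it) and "location" ([row, column] in pixels, amid what is visible of it).
The state is a dict: "time": time; "joints": joint angles; "joint_vel": joint speeds; "tau": joint torques, N m; "ee_pos": TCP position; "tool_rot": TCP orientation; "wrist_force": force on the tool from outside, world axes, zero at the start; "moment": the same for the moment, N m; "gripper_width": finger opening in m; "grip_force": force on a finger pad.
Only numpy, scipy, OpenCV 4.12 (cv2) and the standard library are available. Lean on these libraries where they do the work, as an engineer would, in place of code of your own. Each camera call takes 0.05 s, during which the arm holds its last target. There are 200 camera calls.

## Working session

There is one attempt and no reset: what is moved stays moved. The work goes in short steps, Python scripts to look and compute and a tool call to move; the robot and the scene stay as the last step left them, time stands still between calls to the robot, and variables do not carry over. Pictures are saved under pics/ and viewed, at most 13 in all, crops included, and the job is handed in when it is done.

Besides the shell and the picture viewer there is one more tool, called after ">>>" as name(argument=value, ...) on one line, values as JSON. carry_out: Moves the arm, as the interface text tells. Its arguments: {"type":"object","properties":{"plan":{"type":"array"},"fingers":{"type":"number"},"newtons":{"type":"number"}},"required":["plan"]}

```bash
mkdir -p pics; cat > h.py <<'E'
import numpy as np, cv2
from cell import bot
def ray(p,uv):
    R,_=cv2.Rodrigues(np.array(p["rvec"],float)); t=np.array(p["tvec"],float).reshape(3)
    K=np.array(p["camera_matrix"],float)
    d=R.T@np.linalg.solve(K,np.array([uv[0],uv[1],1.0])); return -R.T@t,d
def atz(p,uv,z):
    c,d=ray(p,uv); return c+d*(z-c[2])/d[2]
def proj(p,X):
    return cv2.projectPoints(np.array(X,float).reshape(-1,3),np.array(p["rvec"],float),np.array(p["tvec"],float),np.array(p["camera_matrix"],float),None)[0].reshape(-1,2)
def save(p,n): cv2.imwrite(f"pics/{n}.png",cv2.cvtColor(p["image"],cv2.COLOR_RGB2BGR))
E
python3 - <<'E'
from h import *
for n in("top","scene"):
    p=bot.read_camera(n); save(p,n+"0"); print(n,ray(p,(320,240))[0])
    for q in("block_c","puck_c","hexa_c","caliper","jaw","thumb","hold","beaker_rim","brush_grip","rib"):
        print(q,[(np.round(r["location"]).tolist(),round(r["p"],2)) for r in bot.search_frame(p,q)][:4])
print(bot.get_obs()["tool_rot"],bot.get_obs()["time"])
E
```

```text
top [ 0.25075821 -0.00414666  1.26158421]
block_c [([279.0, 445.0], 0.87), ([312.0, 518.0], 0.72), ([232.0, 449.0], 0.57)]
puck_c [([267.0, 399.0], 0.9)]
hexa_c [([274.0, 182.0], 0.72)]
caliper [([196.0, 294.0], 0.6)]
jaw [([193.0, 327.0], 0.85)]
thumb [([190.0, 342.0], 0.49), ([196.0, 297.0], 0.22)]
hold [([188.0, 257.0], 0.52)]
beaker_rim [([220.0, 141.0], 0.74)]
brush_grip [([170.0, 451.0], 0.71)]
rib [([324.0, 149.0], 0.71), ([191.0, 255.0], 0.43)]
scene [1.15994804 0.37429816 1.10219693]
block_c [([165.0, 218.0], 0.79), ([223.0, 224.0], 0.66), ([191.0, 246.0], 0.55)]
puck_c [([214.0, 280.0], 0.82)]
hexa_c [([285.0, 460.0], 0.66)]
caliper [([302.0, 331.0], 0.64), ([285.0, 458.0], 0.61)]
jaw [([286.0, 298.0], 0.94)]
thumb [([279.0, 286.0], 0.42)]
hold []
beaker_rim [([337.0, 486.0], 0.88)]
brush_grip [([267.0, 181.0], 0.85), ([302.0, 333.0], 0.15)]
rib [([272.0, 501.0], 0.82), ([278.0, 286.0], 0.36), ([285.0, 296.0], 0.21)]
[[-9.74620961e-01  2.23861523e-01  1.19880489e-05]
 [ 2.23861523e-01  9.74620961e-01  1.69898803e-05]
 [-7.88042327e-06  1.92423564e-05 -1.00000000e+00]] 1.1
```

```bash
python3 - <<'E'
import cv2
a=cv2.imread("pics/top0.png")
cv2.imwrite("pics/c1.png",cv2.resize(a[140:340,100:560],(800,348),interpolation=cv2.INTER_CUBIC))
E
```

```text
(no output)
```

View pics/c1.png

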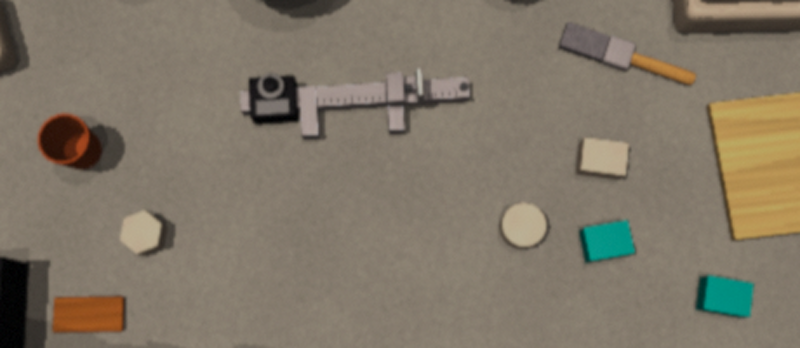

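View pics/scene0.png

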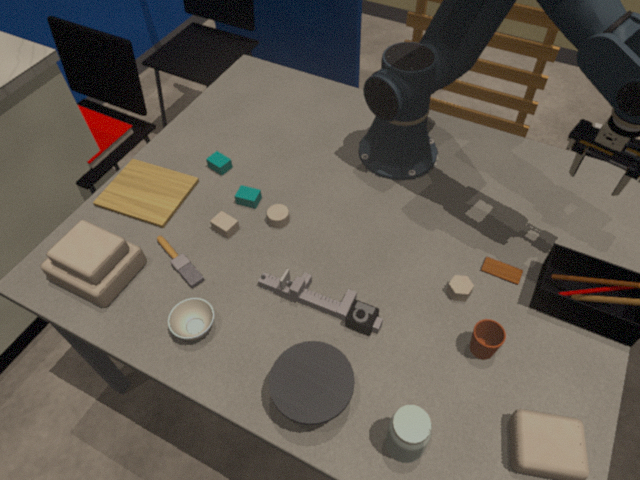

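The top view shows three oblong candidates, as (col,row): white (447,230), turquoise (445,279) and turquoise (518,312). The white four-sided one is the block, since turquoise is excluded and the puck (399,267) and hexagon (182,274) have other shapes. The caliper is at about (294,196), with its readout on the left. Next I'll fit poses to silhouettes and make the enlarged crop.

```bash
cat > fit.py <<'E'
from h import *
from scipy.optimize import minimize
def box(x0,x1,y0,y1,z0,z1): return np.array([[x,y,z] for x in(x0,x1) for y in(y0,y1) for z in(z0,z1)])/1000.
def place(P,x,y,a):
    c,s=np.cos(a),np.sin(a); return P@np.array([[c,s,0],[-s,c,0],[0,0,1]])+[x,y,0]
def sil(p,boxes,S=4):
    m=np.zeros((480*S,640*S),np.uint8)
    for b in boxes:
        h=cv2.convexHull(((proj(p,b)+.5)*S).astype(np.float32)).round().astype(np.int32); cv2.fillConvexPoly(m,h,255)
    return cv2.resize(m,(640,480),interpolation=cv2.INTER_AREA)/255.
BLK=[box(-24,24,-32,32,0,36)]
def cal(g): return [box(0,30,-220,110,0,28),box(-42,30,0,24,0,30),box(-15,45,29,95,0,44),box(-42,0,-g-22,-g,0,30),box(-8,34,-g-22,-g,0,59)]
def cost(v,views,model):
    bs=[place(b,*v[:3]) for b in model(v)]
    return sum(np.abs(sil(p,bs)-m).sum()/m.sum() for p,m in views)
def fit(v0,steps,views,model):
    sx=np.vstack([v0]+[np.array(v0)+np.eye(len(v0))[i]*steps[i] for i in range(len(v0))])
    return minimize(cost,v0,(views,model),method="Nelder-Mead",options=dict(initial_simplex=sx,maxiter=300,xatol=1e-4,fatol=1e-4))
E
python3 - <<'E'
from fit import *
P={n:bot.read_camera(n) for n in("top","scene")}
bl=[];ca=[]
for n,p in P.items():
    for r in bot.trace(p,"block_c"):
        l=np.array(r["location"]); t=np.array([230,447]) if n=="top" else np.array([223,224])
        print(n,"b",l,r["p"],r["mask"].sum(),p["image"][r["mask"]].mean(0))
        if np.linalg.norm(l-t)<10: bl.append((p,r["mask"].astype(float)))
    r=bot.trace(p,"caliper"); print(n,[(x["location"],x["p"],x["mask"].sum()) for x in r]); 
    if r: ca.append((p,r[0]["mask"].astype(float)))
t=P["top"]
b0=atz(t,(447,230),.018); print("b0",b0)
best=min((fit([b0[0],b0[1],a],[.01,.01,.2],bl,lambda v:BLK) for a in np.arange(0,3.1,.4)),key=lambda r:r.fun)
print("block",best.x,best.fun)
# caliper initial: inner corner approx crop (318,108)
c0=atz(t,(100+318*.575,140+106*.575),.03); print("c0",c0)
best2=min((fit([c0[0],c0[1],a,100],[.01,.01,.05,10],ca,lambda v:cal(v[3])) for a in(-.1,0,.1)),key=lambda r:r.fun)
print("cal",best2.x,best2.fun)
im=t["image"].copy()
S=4; im=cv2.resize(im,None,fx=S,fy=S,interpolation=cv2.INTER_CUBIC)
for b in [place(b,*best.x) for b in BLK]+[place(b,*best2.x[:3]) for b in cal(best2.x[3])]:
    q=proj(t,b)
    h=cv2.convexHull(((q+.5)*S).astype(np.float32)).astype(np.int32); cv2.polylines(im,[h],True,(255,0,0),1)
im=im[160*S:290*S,225*S:465*S]
cv2.imwrite("pics/c2.png",cv2.cvtColor(cv2.resize(im,(800,433)),cv2.COLOR_RGB2BGR))
E
```

```text
top b [310.7 514.5] 0.93 684 [ 11.10672515 124.94883041 112.24707602]
top b [277.  445.7] 0.78 635 [ 15.95905512 132.63779528 119.41732283]
top b [233.6 446.6] 0.6 642 [159.60436137 145.47196262 122.44859813]
top [([196.0, 293.7], 0.97, np.int64(2795))]
scene b [162.1 220.4] 0.98 423 [ 42.5035461  104.74231678  94.53664303]
scene b [224.4 223.4] 0.71 522 [139.07088123 126.11877395 109.13409962]
scene b [194.7 246.7] 0.55 453 [ 42.36644592 106.59161148  96.32229581]
scene [([305.0, 333.2], 0.96, np.int64(2713))]
b0 [ 0.50811212 -0.31474317  0.018     ]
block [ 0.50576445 -0.31106929 -0.15996303] 0.12882662571957562
c0 [0.58698146 0.09079207 0.03      ]
cal [5.88798035e-01 9.42604531e-02 4.02728615e-02 1.02145982e+02] 0.2175043042582876
```

View pics/c2.png

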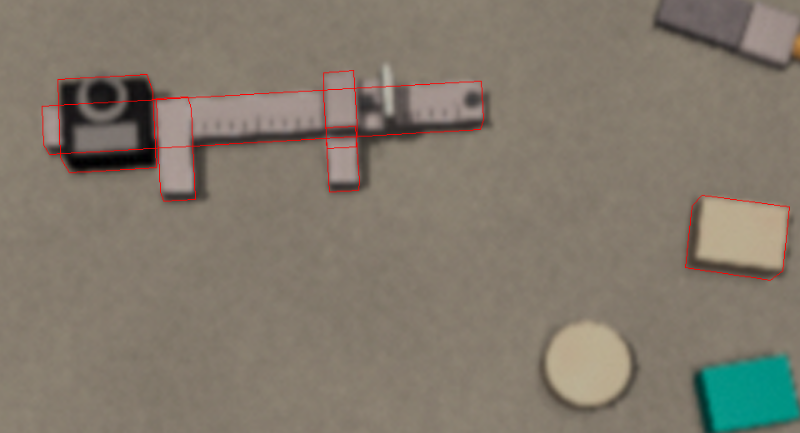

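The crop confirms the block: the only white piece with four upright sides, and the outlines match it and the caliper well (block at (0.506, -0.311), yaw -0.16; caliper at (0.589, 0.094), yaw 0.04, gap 102 mm). The plan is to grip it across its 48 mm side, set it down in front of the beam between the jaws, then push it home with two spread fingertips.

```bash
cat > nav.py <<'E'
import sys
from h import *
from scipy.spatial.transform import Rotation as Ro
def go(pos,ang,rowmax=45,show=5):
    """rows to bring TCP to pos with tool y at world angle ang, pointing down"""
    o=bot.get_obs(); p=np.array(o["ee_pos"]); R=np.array(o["tool_rot"])
    T=np.column_stack([[np.sin(ang),-np.cos(ang),0],[np.cos(ang),np.sin(ang),0],[0,0,-1]])
    w=Ro.from_matrix(R.T@T).as_rotvec(); d=np.array(pos)-p
    n=int(max(np.ceil(np.linalg.norm(d)*1000/rowmax),np.ceil(np.abs(np.degrees(w)).max()/10),1))
    print("t",round(o["time"],2),"pos",p.round(4),"F",np.round(o["wrist_force"],1),"width",round(o["gripper_width"],4),"joints",np.round(o["joints"],2),"rows",n)
    for i in range(n):
        s=R.T@d/n*1000; print([s.round(1).tolist(),(np.degrees(w)/10/n).round(3).tolist()],end=",\n" if (i+1)%5==0 else ",")
        R=R@Ro.from_rotvec(w/n).as_matrix()
    print()
if __name__=="__main__": go([float(v) for v in sys.argv[1:4]],float(sys.argv[4]),*[float(v) for v in sys.argv[5:6]])
E
python3 nav.py 0.48 -0.31 0.20 -0.16 48
```

```text
Traceback (most recent call last):
  File "nav.py", line 15, in <module>
    if __name__=="__main__": go([float(v) for v in sys.argv[1:4]],float(sys.argv[4]),*[float(v) for v in sys.argv[5:6]])
                             ~~^^^^^^^^^^^^^^^^^^^^^^^^^^^^^^^^^^^^^^^^^^^^^^^^^^^^^^^^^^^^^^^^^^^^^^^^^^^^^^^^^^^^^^^^^
  File "nav.py", line 8, in go
    w=Ro.from_matrix(R.T@T).as_rotvec(); d=np.array(pos)-p
      ~~~~~~~~~~~~~~^^^^^^^
  File "scipy/spatial/transform/_rotation.pyx", line 1143, in scipy.spatial.transform._rotation.Rotation.from_matrix
ValueError: Non-positive determinant (left-handed or null coordinate frame) in rotation matrix 0: [[-6.58213429e-02 -9.97831424e-01 -4.38464234e-06]
 [-9.97831424e-01  6.58213429e-02  3.37004007e-06]
 [ 3.07412884e-06 -4.59695447e-06  1.00000000e+00]].
```

```bash
sed -i 's/\[np.sin(ang),-np.cos(ang),0\]/[-np.sin(ang),np.cos(ang),0]/' nav.py; python3 nav.py 0.48 -0.31 0.20 -0.16 48
```

```text
t 1.4 pos [0.1231 0.536  0.2406] F [ 0.5 -0.8 -0.1] width 0.0932 joints [ 1.26  0.35  1.65  0.    1.14 -0.08] rows 20
[[-26.9, -37.2, 2.0], [-0.0, -0.0, 0.431]],[[-29.6, -35.1, 2.0], [-0.0, -0.0, 0.431]],[[-32.1, -32.8, 2.0], [-0.0, -0.0, 0.431]],[[-34.5, -30.3, 2.0], [-0.0, -0.0, 0.431]],[[-36.7, -27.6, 2.0], [-0.0, -0.0, 0.431]],
[[-38.7, -24.8, 2.0], [-0.0, -0.0, 0.431]],[[-40.4, -21.8, 2.0], [-0.0, -0.0, 0.431]],[[-41.9, -18.7, 2.0], [-0.0, -0.0, 0.431]],[[-43.2, -15.5, 2.0], [-0.0, -0.0, 0.431]],[[-44.3, -12.2, 2.0], [-0.0, -0.0, 0.431]],
[[-45.1, -8.8, 2.0], [-0.0, -0.0, 0.431]],[[-45.6, -5.4, 2.0], [-0.0, -0.0, 0.431]],[[-45.9, -2.0, 2.0], [-0.0, -0.0, 0.431]],[[-45.9, 1.5, 2.0], [-0.0, -0.0, 0.431]],[[-45.6, 4.9, 2.0], [-0.0, -0.0, 0.431]],
[[-45.1, 8.4, 2.0], [-0.0, -0.0, 0.431]],[[-44.4, 11.7, 2.0], [-0.0, -0.0, 0.431]],[[-43.4, 15.0, 2.0], [-0.0, -0.0, 0.431]],[[-42.1, 18.2, 2.0], [-0.0, -0.0, 0.431]],[[-40.6, 21.4, 2.0], [-0.0, -0.0, 0.431]],
```

>>> carry_out(plan=[[[-27, -37, 2], [0, 0, 0.43]], [[-30, -35, 2], [0, 0, 0.43]], [[-32, -33, 2], [0, 0, 0.43]], [[-34, -30, 2], [0, 0, 0.43]], [[-37, -28, 2], [0, 0, 0.43]]], fingers=1)

```text
time: 2.02
ee_pos: [0.2129, 0.3233, 0.2307]
tool_rot: [[-0.824, 0.567, 0.0], [0.567, 0.824, 0.0], [-0.0, 0.001, -1.0]]
wrist_force: [1.2, 0.8, 0.1]
gripper_width: 0.0934
grip_force: 0.0
```

>>> carry_out(plan=[[[-39, -25, 2], [0, 0, 0.43]], [[-40, -22, 2], [0, 0, 0.43]], [[-42, -19, 2], [0, 0, 0.43]], [[-43, -15, 2], [0, 0, 0.43]], [[-44, -12, 2], [0, 0, 0.43]]])

```text
time: 2.65
ee_pos: [0.3022, 0.112, 0.2209]
tool_rot: [[-0.558, 0.83, 0.001], [0.83, 0.558, 0.0], [-0.0, 0.001, -1.0]]
wrist_force: [0.4, 0.5, -0.5]
gripper_width: 0.0931
grip_force: 0.0
```

>>> carry_out(plan=[[[-45, -9, 2], [0, 0, 0.43]], [[-46, -5, 2], [0, 0, 0.43]], [[-46, -2, 2], [0, 0, 0.43]], [[-46, 1, 2], [0, 0, 0.43]], [[-46, 5, 2], [0, 0, 0.43]]])

```text
time: 3.28
ee_pos: [0.3921, -0.1005, 0.2107]
tool_rot: [[-0.215, 0.977, 0.001], [0.977, 0.215, -0.0], [-0.0, 0.001, -1.0]]
wrist_force: [-0.0, 0.6, -0.1]
gripper_width: 0.093
grip_force: 0.0
```

>>> carry_out(plan=[[[-45, 8, 2], [0, 0, 0.43]], [[-44, 12, 2], [0, 0, 0.43]], [[-43, 15, 2], [0, 0, 0.43]], [[-42, 18, 2], [0, 0, 0.43]], [[-41, 21, 2], [0, 0, 0.43]]])

```text
time: 3.9
ee_pos: [0.4812, -0.3109, 0.2006]
tool_rot: [[0.158, 0.987, 0.0], [0.987, -0.158, -0.0], [-0.0, 0.0, -1.0]]
wrist_force: [0.7, 0.4, 0.7]
gripper_width: 0.0932
grip_force: 0.0
```

```bash
cat >> fit.py <<'E'
def wproj(p,o,X):
    R=np.array(o["tool_rot"]);t=np.array(o["ee_pos"]); M=np.array(p["tool_from_camera"]); K=np.array(p["camera_matrix"])
    Y=(np.array(X).reshape(-1,3)-t)@R; Y=(Y-M[:3,3])@M[:3,:3]
    r=np.hypot(Y[:,0],Y[:,1]); th=np.arctan2(r,Y[:,2]); k=th/np.maximum(r,1e-9)
    return np.c_[K[0,2]+K[0,0]*k*Y[:,0],K[1,2]+K[1,1]*k*Y[:,1]]
_pp=proj
def proj(p,X): return wproj(p,p["obs"],X) if "obs" in p else _pp(p,X)
def wrist():
    o=bot.get_obs(); p=bot.read_camera("wrist"); p["obs"]=o; return p
def draw(p,boxes):
    im=p["image"].copy()
    for b in boxes: cv2.polylines(im,[cv2.convexHull(proj(p,b).astype(np.float32)).round().astype(np.int32)],True,(255,0,0),1)
    return im
E
python3 - <<'E'
from fit import *
p=wrist(); print(p["camera_matrix"],p["tool_from_camera"])
rs=bot.trace(p,"block_c")
for r in rs: print(r["location"],r["p"],r["mask"].sum(),p["image"][r["mask"]].mean(0))
rs=[r for r in rs if p["image"][r["mask"]].mean(0)[0]>110]
v0=[.5058,-.3111,-.16]; print(proj(p,[[.5058,-.3111,.018]]))
if rs:
    f=fit(v0,[.008,.008,.1],[(p,rs[0]["mask"].astype(float))],lambda v:BLK); print(f.x,f.fun); v0=f.x
save(dict(image=draw(p,[place(b,*v0[:3]) for b in BLK])),"w1")
E
```

```text
[[371.64829954   0.         321.93563672]
 [  0.         371.64829954 238.88658864]
 [  0.           0.           1.        ]] [[-5.21789209e-04 -9.67662805e-01 -2.52246752e-01  6.84623578e-02]
 [ 9.99999766e-01 -3.93364615e-04 -5.59550436e-04  5.94793122e-05]
 [ 4.42231198e-04 -2.52246985e-01  9.67662784e-01 -1.44202170e-01]
 [ 0.00000000e+00  0.00000000e+00  0.00000000e+00  1.00000000e+00]]
[218.2, 353.5] 0.79 4120 [191.26359223 171.69490291 144.00412621]
[235.4, 223.7] 0.74 4126 [ 49.38754241 136.12675715 119.20067862]
[394.8, 201.0] 0.65 1633 [ 45.68156767 138.24311084 121.63074097]
[[349.13552375 216.90354504]]
[ 0.50681673 -0.31300664 -0.15116769] 0.05548829240434038
```

View pics/w1.png

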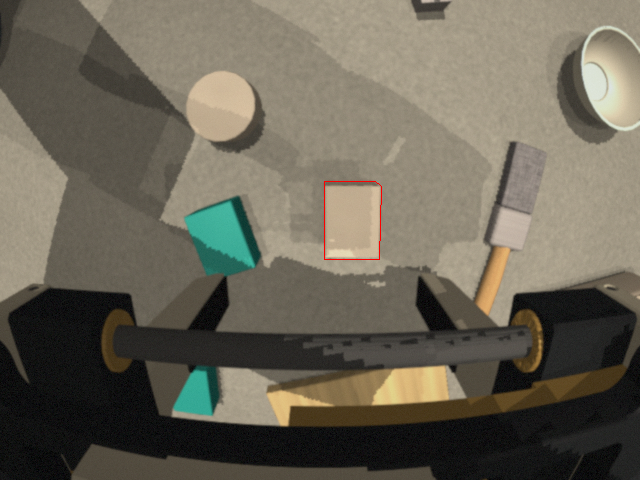

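The wrist view shows the white block at (353,218), outlined snugly, with the turquoise look-alike at (223,235) clear of the fingers. Going down to grasp.

```bash
python3 nav.py 0.507 -0.313 0.03 -0.151 45
```

```text
t 4.0 pos [ 0.4815 -0.3126  0.2001] F [0.7 1.  0.6] width 0.0931 joints [-0.66  0.44  1.63 -0.    1.07 -0.5 ] rows 4
[[0.9, 6.3, 42.5], [0.001, 0.001, -0.013]],[[0.9, 6.3, 42.5], [0.001, 0.001, -0.013]],[[0.9, 6.3, 42.5], [0.001, 0.001, -0.013]],[[0.9, 6.3, 42.5], [0.001, 0.001, -0.013]],
```

>>> carry_out(plan=[[[2, 12, 40], [0, 0, -0.05]], [[1, 13, 40], [0, 0, 0]], [[0, 0, 40], [0, 0, 0]], [[0, 0, 32], [0, 0, 0]], [[0, 0, 18], [0, 0, 0]]])

```text
time: 4.62
ee_pos: [0.5054, -0.3094, 0.0292]
tool_rot: [[0.146, 0.989, -0.001], [0.989, -0.146, 0.001], [0.001, -0.002, -1.0]]
wrist_force: [0.4, 1.3, 0.1]
gripper_width: 0.0931
grip_force: 0.0
```

>>> carry_out(plan=[[[0, 0, 0], [0, 0, 0]], [[0, 0, 0], [0, 0, 0]], [[0, 0, 0], [0, 0, 0]], [[0, 0, 0], [0, 0, 0]]], fingers=0.3, newtons=15)

```text
time: 5.12
ee_pos: [0.5062, -0.3104, 0.0314]
tool_rot: [[0.147, 0.989, 0.001], [0.989, -0.147, -0.001], [-0.001, 0.001, -1.0]]
wrist_force: [-0.3, -0.8, -0.2]
gripper_width: 0.0577
grip_force: 0.0
```

>>> carry_out(plan=[[[0, 0, 0], [0, 0, 0]], [[0, 0, 0], [0, 0, 0]], [[0, 0, 0], [0, 0, 0]]])

```text
time: 5.5
ee_pos: [0.5061, -0.3103, 0.031]
tool_rot: [[0.147, 0.989, 0.0], [0.989, -0.147, -0.0], [-0.0, 0.001, -1.0]]
wrist_force: [-1.1, 0.5, 5.5]
gripper_width: 0.0479
grip_force: 15.0
```

```bash
python3 - <<'E'
from nav import go
from h import *
c=np.cos(.0403);s=np.sin(.0403)
def C(x,y): return .5888+c*x/1e3-s*y/1e3, .0943+s*x/1e3+c*y/1e3
print(C(-62,-50),C(-24,-50))
go([.505,-.24,.1],-.151,40)
go([*C(-64,-49),.11],.04,45)
E
```

```text
(np.float64(0.5288647945971231), np.float64(0.041842673025448925)) (np.float64(0.5668339410632053), np.float64(0.04337365853720434))
t 5.5 pos [ 0.5061 -0.3103  0.031 ] F [-1.1  0.5  5.5] width 0.0479 joints [-0.63  0.71  1.67  0.    0.77 -0.48] rows 3
[[23.1, -3.8, -23.0], [0.001, 0.0, 0.007]],[[23.1, -3.8, -23.0], [0.001, 0.0, 0.007]],[[23.1, -3.9, -23.0], [0.001, 0.0, 0.007]],
t 5.5 pos [ 0.5061 -0.3103  0.031 ] F [-1.1  0.5  5.5] width 0.0479 joints [-0.63  0.71  1.67  0.    0.77 -0.48] rows 9
[[39.1, -3.5, -8.8], [0.0, 0.0, -0.119]],[[39.2, -2.7, -8.8], [0.0, 0.0, -0.119]],[[39.3, -1.8, -8.8], [0.0, 0.0, -0.119]],[[39.3, -1.0, -8.8], [0.0, 0.0, -0.119]],[[39.3, -0.2, -8.8], [0.0, 0.0, -0.119]],
[[39.3, 0.6, -8.8], [0.0, 0.0, -0.119]],[[39.3, 1.4, -8.8], [0.0, 0.0, -0.119]],[[39.2, 2.2, -8.8], [0.0, 0.0, -0.119]],[[39.2, 3.1, -8.8], [0.0, 0.0, -0.119]],
```

>>> carry_out(plan=[[[0, 0, -35], [0, 0, 0]], [[30, -3, -45], [0, 0, -0.12]], [[41, -3, 0], [0, 0, -0.12]], [[41, -2, 0], [0, 0, -0.12]], [[41, -1, 0], [0, 0, -0.12]]])

```text
time: 6.12
ee_pos: [0.5139, -0.1557, 0.1104]
tool_rot: [[0.063, 0.998, -0.001], [0.998, -0.063, 0.0], [0.0, -0.001, -1.0]]
wrist_force: [0.1, 0.1, -1.5]
gripper_width: 0.0482
grip_force: 15.0
```

>>> carry_out(plan=[[[41, 0, 0], [0, 0, -0.12]], [[41, 1, 0], [0, 0, -0.12]], [[41, 2, 0], [0, 0, -0.12]], [[41, 2, 0], [0, 0, -0.12]], [[38, 3, 0], [0, 0, -0.12]]])

```text
time: 6.75
ee_pos: [0.5264, 0.0461, 0.1103]
tool_rot: [[-0.042, 0.999, -0.001], [0.999, 0.042, -0.0], [-0.0, -0.001, -1.0]]
wrist_force: [-0.4, -0.7, -0.9]
gripper_width: 0.0482
grip_force: 15.0
```

```bash
python3 - <<'E'
from fit import *
from nav import go
p=wrist()
r=bot.trace(p,"caliper"); print([(x["location"],x["p"],x["mask"].sum()) for x in r])
save(dict(image=draw(p,[place(b,.5888,.0943,.0403) for b in cal(102)])),"w2")
go([.5268,.045,.034],.04,40)
E
```

```text
[([133.2, 436.2], 0.57, np.int64(22825))]
t 6.85 pos [0.5264 0.0475 0.1103] F [-0.6 -0.2 -2.5] width 0.0478 joints [ 0.    0.49  1.82  0.    0.84 -0.04] rows 2
[[-1.3, 0.2, 38.1], [-0.002, -0.001, 0.013]],[[-1.3, 0.2, 38.1], [-0.002, -0.001, 0.013]],
```

View pics/w2.png

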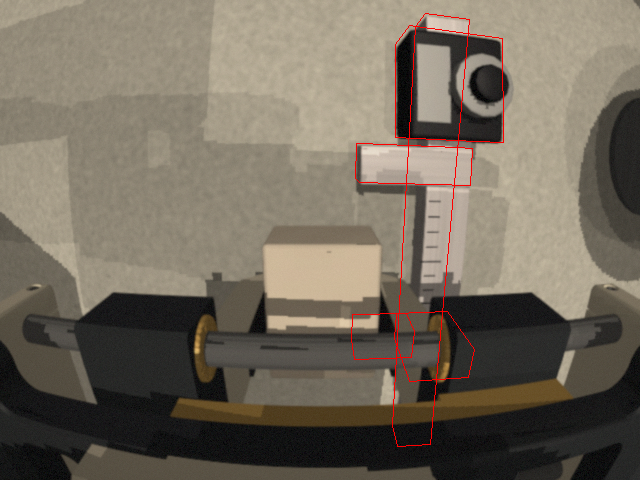

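The wrist view shows the fixed jaw (415,165) and readout (450,88) matching the outline. The beam looks off by about 8 px, which is probably a fisheye chord artefact, so I'll check it numerically and locate the button.

```bash
python3 - <<'E'
from fit import *
p=wrist(); p["image"]
for y in(-20,-50):
    print(y,proj(p,place(np.array([[0,y,0],[0,y,28],[30,y,28]])/1000.,.5888,.0943,.0403)).round(0).tolist())
row=p["image"][230,395:480].mean(1).round().astype(int); print(row.tolist())
c=proj(p,place(np.array([[0,-24,28],[30,-24,28]])/1000.,.5888,.0943,.0403)); print(c.round(0).tolist())
E
```

```text
-20 [[413.0, 209.0], [424.0, 217.0], [467.0, 218.0]]
-50 [[411.0, 250.0], [420.0, 262.0], [462.0, 261.0]]
[135, 137, 137, 138, 136, 141, 146, 146, 147, 149, 148, 143, 139, 136, 137, 137, 134, 120, 85, 65, 64, 60, 63, 60, 62, 60, 64, 62, 86, 132, 170, 180, 176, 177, 174, 177, 178, 176, 177, 176, 176, 172, 170, 170, 172, 171, 172, 171, 169, 166, 167, 171, 172, 175, 171, 172, 166, 168, 168, 171, 175, 174, 171, 176, 170, 170, 170, 170, 168, 168, 164, 156, 154, 153, 154, 154, 154, 153, 153, 153, 150, 147, 143, 143, 145]
[[423.0, 223.0], [466.0, 224.0]]
```

>>> carry_out(plan=[[[-2, 0, 36], [0, 0, 0]], [[-1, 0, 25], [0, 0, 0]], [[0, 0, 12], [0, 0, 0]], [[0, 0, 0], [0, 0, 0]]])

```text
time: 7.4
ee_pos: [0.5266, 0.0412, 0.0373]
tool_rot: [[-0.041, 0.999, -0.001], [0.999, 0.041, -0.0], [-0.0, -0.001, -1.0]]
wrist_force: [0.3, -0.1, -1.1]
gripper_width: 0.0481
grip_force: 15.0
```

>>> carry_out(plan=[[[0, 0, 5], [0, 0, 0]], [[0, 0, 0.5], [0, 0, 0]], [[0, 0, 0], [0, 0, 0]]])

```text
time: 7.78
ee_pos: [0.5271, 0.0418, 0.0325]
tool_rot: [[-0.041, 0.999, 0.001], [0.999, 0.041, -0.0], [-0.0, 0.001, -1.0]]
wrist_force: [0.2, -0.2, -3.0]
gripper_width: 0.0479
grip_force: 15.0
```

>>> carry_out(plan=[[[0, 0, 0], [0, 0, 0]], [[0, 0, 0], [0, 0, 0]], [[0, 0, 0], [0, 0, 0]], [[0, 0, -15], [0, 0, 0]], [[0, 0, -40], [0, 0, 0]]], fingers=0.68)

```text
time: 8.4
ee_pos: [0.5261, 0.0418, 0.0874]
tool_rot: [[-0.041, 0.999, -0.003], [0.999, 0.041, -0.0], [0.0, -0.003, -1.0]]
wrist_force: [0.6, -0.2, -0.6]
gripper_width: 0.0631
grip_force: 0.0
```

```bash
python3 nav.py 0.46 0.040 0.1 -1.53 40;python3 nav.py 0.46 0.040 0.1 1.61 40
```

```text
t 8.4 pos [0.5261 0.0418 0.0874] F [ 0.6 -0.2 -0.6] width 0.0631 joints [-0.01  0.53  1.83 -0.    0.79 -0.05] rows 10
[[0.1, -6.6, -1.2], [-0.001, 0.001, 0.9]],[[-0.9, -6.5, -1.2], [-0.001, 0.001, 0.9]],[[-2.0, -6.3, -1.2], [-0.001, 0.001, 0.9]],[[-2.9, -5.9, -1.2], [-0.001, 0.001, 0.9]],[[-3.8, -5.4, -1.2], [-0.001, 0.001, 0.9]],
[[-4.6, -4.7, -1.3], [-0.001, 0.001, 0.9]],[[-5.3, -4.0, -1.3], [-0.001, 0.001, 0.9]],[[-5.8, -3.1, -1.3], [-0.001, 0.001, 0.9]],[[-6.3, -2.1, -1.3], [-0.001, 0.001, 0.9]],[[-6.5, -1.1, -1.3], [-0.001, 0.001, 0.9]],

t 8.4 pos [0.5261 0.0418 0.0874] F [ 0.6 -0.2 -0.6] width 0.0631 joints [-0.01  0.53  1.83 -0.    0.79 -0.05] rows 9
[[0.1, -7.3, -1.4], [-0.001, -0.001, -0.999]],[[1.4, -7.2, -1.4], [-0.001, -0.001, -0.999]],[[2.6, -6.9, -1.4], [-0.001, -0.001, -0.999]],[[3.8, -6.3, -1.4], [-0.001, -0.001, -0.999]],[[4.8, -5.6, -1.4], [-0.001, -0.001, -0.999]],
[[5.7, -4.6, -1.4], [-0.001, -0.001, -0.999]],[[6.4, -3.6, -1.4], [-0.001, -0.001, -0.999]],[[6.9, -2.4, -1.4], [-0.001, -0.001, -0.999]],[[7.2, -1.2, -1.4], [-0.001, -0.001, -0.999]],
```

>>> carry_out(plan=[[[0, -10, -2], [0, 0, 0.9]], [[-1, -10, -2], [0, 0, 0.9]], [[-2, -8, -1], [0, 0, 0.9]], [[-3, -6, -1], [0, 0, 0.9]], [[-4, -5, -1], [0, 0, 0.9]]], fingers=0.4)

```text
time: 9.02
ee_pos: [0.4855, 0.041, 0.0952]
tool_rot: [[0.681, 0.732, 0.001], [0.732, -0.681, -0.0], [0.001, 0.001, -1.0]]
wrist_force: [0.7, -0.9, -0.7]
gripper_width: 0.0373
grip_force: 0.0
```

>>> carry_out(plan=[[[-5, -5, -1], [0, 0, 0.9]], [[-5, -4, -1], [0, 0, 0.9]], [[-6, -3, -1], [0, 0, 0.9]], [[-6, -2, -1], [0, 0, 0.9]], [[-6, -1, -1], [0, 0, 0.9]]])

```text
time: 9.65
ee_pos: [0.453, 0.0399, 0.1001]
tool_rot: [[0.999, 0.036, 0.001], [0.036, -0.999, -0.0], [0.001, 0.0, -1.0]]
wrist_force: [0.1, -0.4, 0.6]
gripper_width: 0.0369
grip_force: 0.0
```

```bash
python3 - <<'E'
from fit import *
from nav import go
p=wrist()
rs=bot.trace(p,"block_c"); print([(r["location"],r["p"],r["mask"].sum()) for r in rs])
v0=[.527,.039,.04]
f=fit(v0,[.008,.008,.1],[(p,rs[0]["mask"].astype(float))],lambda v:BLK); print(f.x,f.fun)
c,s=np.cos(.0403),np.sin(.0403); d=f.x[:2]-[.5888,.0943]; print("in cal",c*d[0]+s*d[1],-s*d[0]+c*d[1],f.x[2]-.0403)
save(dict(image=draw(p,[place(b,*f.x) for b in BLK]+[place(b,.5888,.0943,.0403) for b in cal(102)[3:]])),"w3")
go([.465,f.x[1],.034],-1.53,40)
E
```

```text
[([136.0, 327.0], 0.59, np.int64(9563))]
[0.52724188 0.04000592 0.04384582] 0.022341007928843394
in cal -0.06369560090575377 -0.05176987127336269 0.003545816162311019
t 9.75 pos [0.4528 0.04   0.1   ] F [-0.5  0.4  0.1] width 0.0375 joints [-0.01  0.4   2.01 -0.    0.73  1.52] rows 2
[[6.0, 0.2, 33.0], [0.0, -0.002, -0.004]],[[6.1, 0.2, 33.0], [0.0, -0.002, -0.004]],
```

View pics/w3.png

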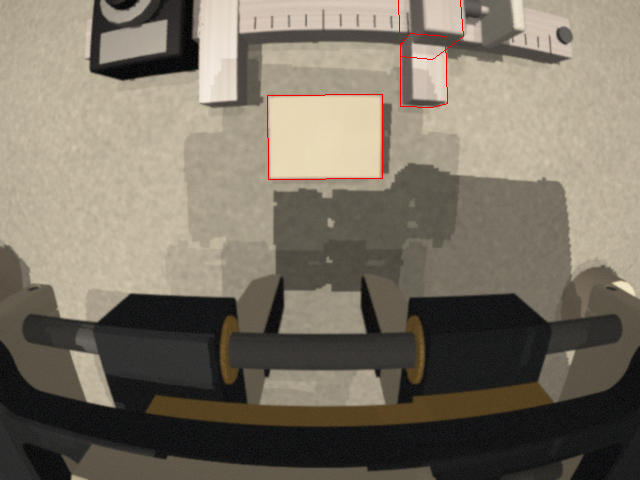

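The view shows the block at (327,137) square to the beam between the jaws, just short of home. Gap model and jaw match. Lowering and pushing.

>>> carry_out(plan=[[[0, 0, 33], [0, 0, 0]], [[0, 0, 33], [0, 0, 0]], [[20, 0, 0], [0, 0, 0]], [[15, 0, 0], [0, 0, 0]], [[5, 0, 0], [0, 0, 0]]])

```text
time: 10.38
ee_pos: [0.4939, 0.0416, 0.0335]
tool_rot: [[0.999, 0.044, 0.001], [0.044, -0.999, -0.0], [0.001, 0.0, -1.0]]
wrist_force: [-0.9, 0.2, 0.8]
gripper_width: 0.0374
grip_force: 0.7
```

>>> carry_out(plan=[[[8, 0, 0], [0, 0, 0]], [[8, 0, 0], [0, 0, 0]], [[8, 0, 0], [0, 0, 0]], [[8, 0, 0], [0, 0, 0]], [[5, 0, 0], [0, 0, 0]]])

```text
time: 11.0
ee_pos: [0.5304, 0.0431, 0.0331]
tool_rot: [[0.999, 0.041, 0.0], [0.041, -0.999, 0.0], [0.0, 0.0, -1.0]]
wrist_force: [-1.4, 0.2, 1.1]
gripper_width: 0.0373
grip_force: 0.7
```

```bash
cat > blk.py <<'E'
from fit import *
def look(v0,name=None):
    p=wrist(); rs=bot.trace(p,"block_c"); print([(np.round(r["location"]).tolist(),round(r["p"],2)) for r in rs])
    f=fit(v0,[.006,.006,.08],[(p,rs[0]["mask"].astype(float))],lambda v:BLK) 
    c,s=np.cos(.0403),np.sin(.0403); d=f.x[:2]-[.5888,.0943]
    print("fit",f.x.round(4),round(f.fun,3),"in cal",(c*d[0]+s*d[1]).round(4),(-s*d[0]+c*d[1]).round(4),(f.x[2]-.0403).round(3))
    if name: save(dict(image=draw(p,[place(b,*f.x) for b in BLK]+[place(b,.5888,.0943,.0403) for b in cal(102)[1:]])),name)
    e=np.array(bot.get_obs()["ee_pos"]); d=e[:2]-[.5888,.0943]; print("tcp",e.round(4),"in cal",(c*d[0]+s*d[1]).round(4),(-s*d[0]+c*d[1]).round(4),np.round(bot.get_obs()["wrist_force"],1))
E
python3 -c "
from blk import *
look([.553,.041,.043])"
```

```text
[([232.0, 328.0], 0.64)]
fit [0.5638 0.0413 0.0467] 0.029 in cal -0.0271 -0.0519 0.006
tcp [0.5305 0.0431 0.0331] in cal -0.0603 -0.0488 [-0.9 -0.5 -0. ]
```

>>> carry_out(plan=[[[1.5, 0, 0], [0, 0, 0]], [[1, 0, 0], [0, 0, 0]], [[0.7, 0, 0], [0, 0, 0]], [[0, 0, 0], [0, 0, 0]]])

```text
time: 11.6
ee_pos: [0.5331, 0.0433, 0.0331]
tool_rot: [[0.999, 0.041, 0.0], [0.041, -0.999, 0.0], [0.0, -0.0, -1.0]]
wrist_force: [0.0, -0.3, -0.2]
gripper_width: 0.0377
grip_force: 0.2
```

>>> carry_out(plan=[[[0.7, 0, 0], [0, 0, 0]], [[0.6, 0, 0], [0, 0, 0]], [[0, 0, 0], [0, 0, 0]]])

```text
time: 11.98
ee_pos: [0.5345, 0.0433, 0.0331]
tool_rot: [[0.999, 0.041, 0.0], [0.041, -0.999, -0.0], [0.0, 0.0, -1.0]]
wrist_force: [-1.0, 0.3, -0.3]
gripper_width: 0.0373
grip_force: 0.2
```

>>> carry_out(plan=[[[0.6, 0, 0], [0, 0, 0]], [[0.6, 0, 0], [0, 0, 0]], [[0, 0, 0], [0, 0, 0]]])

```text
time: 12.35
ee_pos: [0.5346, 0.0433, 0.033]
tool_rot: [[0.999, 0.041, -0.002], [0.041, -0.999, -0.0], [-0.002, 0.0, -1.0]]
wrist_force: [-7.0, -1.5, 5.2]
gripper_width: 0.0371
grip_force: 3.2
```

Home against the beam (contact force 7 N, TCP stopped). Backing off and rising to look.

>>> carry_out(plan=[[[-6, 0, 0], [0, 0, 0]], [[-20, 0, 0], [0, 0, 0]], [[-20, 0, -30], [0, 0, 0]], [[-20, 0, -45], [0, 0, 0]], [[0, 20, -40], [0, 0, 0]]], fingers=0)

```text
time: 12.98
ee_pos: [0.4693, 0.0211, 0.1494]
tool_rot: [[0.999, 0.043, 0.0], [0.043, -0.999, 0.0], [0.0, -0.0, -1.0]]
wrist_force: [1.0, -1.2, -0.0]
gripper_width: 0.0005
grip_force: 0.0
```

```bash
python3 - <<'E'
from blk import *
look([.567,.042,.043])
p=wrist()
for q in("thumb","jaw"):
    print(q,[(np.round(r["location"]).tolist(),round(r["p"],2),r["mask"].sum()) for r in bot.trace(p,q)])
th=[box(-7,33,-152,-144,36,78)]
save(dict(image=draw(p,[place(b,.5888,.0943,.0403) for b in cal(102)[1:]+th])),"w4")
E
```

```text
[([103.0, 300.0], 0.57), ([297.0, 636.0], 0.48)]
fit [0.5677 0.0415 0.0414] 0.018 in cal -0.0232 -0.0519 0.001
tcp [0.4724 0.0196 0.1518] in cal -0.1193 -0.0699 [0.  0.2 0. ]
thumb [([52.0, 437.0], 0.83, np.int64(1736))]
jaw [([66.0, 397.0], 0.67, np.int64(6964))]
```

View pics/w4.png

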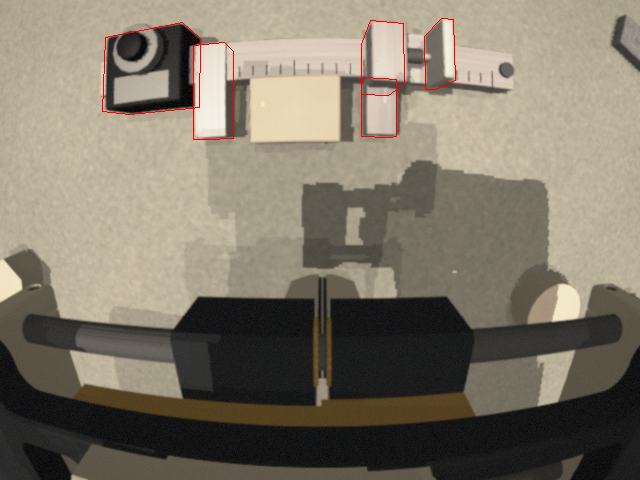

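The block is home (cal x -23.2, yaw 0.001) and the modelled thumb plate at (440,53) matches exactly. Moving behind it.

```bash
cat > cgo.py <<'E'
import sys
from nav import go
import numpy as np
x,y,z=[float(v)/1e3 for v in sys.argv[1:4]]; c,s=np.cos(.0403),np.sin(.0403)
go([.5888+c*x-s*y,.0943+s*x+c*y,z],.0403-np.pi/2,float(sys.argv[4]))
E
python3 cgo.py 13 -195 110 45
```

```text
t 13.22 pos [0.4702 0.0208 0.1476] F [ 0.1 -0.2 -0.2] width 0.0003 joints [-0.05  0.34  1.94  0.    0.86  1.47] rows 5
[[26.9, 25.3, 7.5], [-0.0, 0.0, 0.001]],[[26.9, 25.3, 7.5], [-0.0, 0.0, 0.001]],[[26.9, 25.3, 7.5], [-0.0, 0.0, 0.001]],[[26.9, 25.3, 7.5], [-0.0, 0.0, 0.001]],[[26.9, 25.3, 7.5], [-0.0, 0.0, 0.001]],
```

>>> carry_out(plan=[[[0, 32, 0], [0, 0, 0]], [[34, 32, 0], [0, 0, 0]], [[34, 32, 0], [0, 0, 0]], [[34, 31, 0], [0, 0, 0]], [[33, 0, 38], [0, 0, 0]]])

```text
time: 13.85
ee_pos: [0.6129, -0.1025, 0.1101]
tool_rot: [[0.999, 0.039, 0.003], [0.039, -0.999, -0.001], [0.003, 0.001, -1.0]]
wrist_force: [0.7, 0.6, -0.4]
gripper_width: 0.0007
grip_force: 0.0
```

```bash
python3 cgo.py 13 -190 66 45
```

```text
t 13.85 pos [ 0.6129 -0.1025  0.1101] F [ 0.7  0.6 -0.4] width 0.0007 joints [-0.24  0.63  1.56 -0.    0.95  1.29] rows 1
[[-3.3, -7.6, 44.1], [0.006, -0.019, -0.006]],
```

>>> carry_out(plan=[[[-2, 0, 30], [0, 0, 0]], [[-1, 0, 14], [0, 0, 0]], [[0, -8, 0], [0, 0, 0]], [[0, -8, 0], [0, 0, 0]], [[0, -5, 0], [0, 0, 0]]])

```text
time: 14.48
ee_pos: [0.6072, -0.0791, 0.0673]
tool_rot: [[0.999, 0.042, 0.002], [0.042, -0.999, -0.0], [0.002, 0.0, -1.0]]
wrist_force: [-0.1, 0.4, 0.3]
gripper_width: 0.0006
grip_force: 0.0
```

>>> carry_out(plan=[[[0, -4, 0], [0, 0, 0]], [[0, -4, 0], [0, 0, 0]], [[0, -4, 0], [0, 0, 0]], [[0, -4, 0], [0, 0, 0]], [[0, 0, 0], [0, 0, 0]]])

```text
time: 15.1
ee_pos: [0.6062, -0.0636, 0.0662]
tool_rot: [[0.999, 0.041, 0.0], [0.041, -0.999, -0.0], [0.0, 0.0, -1.0]]
wrist_force: [0.4, -0.4, 0.4]
gripper_width: 0.0004
grip_force: 0.5
```

```bash
python3 - <<'E'
from blk import *
try: look([.567,.042,.043])
except Exception as e: print(e)
p=bot.read_camera("scene"); q=bot.read_camera("top"); save(p,"s5")
im=np.vstack([cv2.resize(p["image"][235:340,240:400],(800,525),interpolation=cv2.INTER_CUBIC)])
cv2.imwrite("pics/s5c.png",im[:,:,::-1])
E
python3 cgo.py 13 -130 66 4 | head -1
```

```text
[([309.0, 138.0], 0.95)]
fit [0.5595 0.0544 0.1178] 1.636 in cal -0.0309 -0.0387 0.077
tcp [ 0.6061 -0.0638  0.0661] in cal 0.0109 -0.1587 [ 0.3 -1.   0.4]
t 15.3 pos [ 0.6061 -0.0639  0.0661] F [ 0.5 -0.5 -0. ] width 0.0001 joints [-0.18  0.67  1.61  0.    0.86  1.35] rows 8
```

View pics/s5c.png

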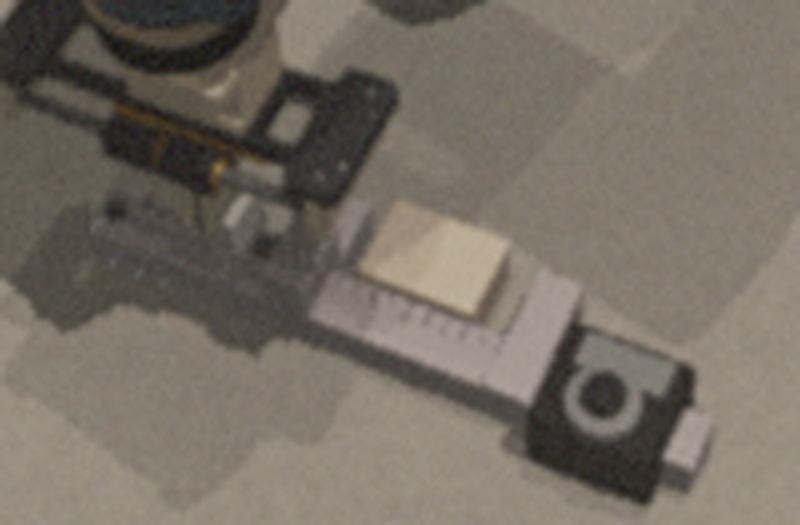

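The picture shows the block at (435,255) resting on the beam, the jaw just left of it and the plate near (245,215) next to the closed fingers. Continuing the push slowly.

>>> carry_out(plan=[[[0, -4, 0], [0, 0, 0]], [[0, -4, 0], [0, 0, 0]], [[0, -4, 0], [0, 0, 0]], [[0, -4, 0], [0, 0, 0]], [[0, -4, 0], [0, 0, 0]]])

```text
time: 15.92
ee_pos: [0.6052, -0.0436, 0.0661]
tool_rot: [[0.999, 0.041, -0.0], [0.041, -0.999, -0.0], [-0.0, 0.0, -1.0]]
wrist_force: [-0.2, -2.9, 0.6]
gripper_width: 0.0004
grip_force: 1.3
```

>>> carry_out(plan=[[[0, -2, 0], [0, 0, 0]], [[0, -2, 0], [0, 0, 0]], [[0, -2, 0], [0, 0, 0]], [[0, -1, 0], [0, 0, 0]], [[0, 0, 0], [0, 0, 0]]])

```text
time: 16.55
ee_pos: [0.6049, -0.0368, 0.0661]
tool_rot: [[0.999, 0.041, -0.0], [0.041, -0.999, 0.0], [-0.0, -0.0, -1.0]]
wrist_force: [0.1, -2.2, 1.8]
gripper_width: 0.0005
grip_force: 1.1
```

```bash
cat > st.py <<'E'
from h import *
F=[]
for i in range(6):
    bot.read_camera("top"); F.append(bot.get_obs()["wrist_force"])
o=bot.get_obs(); c,s=np.cos(.0403),np.sin(.0403); d=np.array(o["ee_pos"])[:2]-[.5888,.0943]
print(o["time"],"cal",c*d[0]+s*d[1],-s*d[0]+c*d[1],o["ee_pos"][2],"F",np.mean(F,0).round(2),np.std(F,0).round(2),o["gripper_width"])
E
python3 st.py
```

```text
16.85 cal 0.010850334428186552 -0.13172586191991273 0.0661355796094359 F [-0.56 -2.12  0.95] [0.45 0.55 0.34] 0.0003674449491284016
```

>>> carry_out(plan=[[[0, -1.5, 0], [0, 0, 0]], [[0, -1.5, 0], [0, 0, 0]], [[0, -1, 0], [0, 0, 0]], [[0, 0, 0], [0, 0, 0]]])

```text
time: 17.35
ee_pos: [0.6048, -0.0327, 0.0661]
tool_rot: [[0.999, 0.041, -0.0], [0.041, -0.999, 0.0], [-0.0, -0.0, -1.0]]
wrist_force: [-1.0, -2.4, 0.2]
gripper_width: 0.0004
grip_force: 1.1
```

```bash
python3 st.py
```

```text
17.65 cal 0.010837145479778052 -0.12771823040042588 0.06611837716478146 F [-0.96 -2.25  0.84] [0.39 0.44 0.44] 0.0005085596714867844
```

>>> carry_out(plan=[[[0, -1.5, 0], [0, 0, 0]], [[0, -1.5, 0], [0, 0, 0]], [[0, -1, 0], [0, 0, 0]], [[0, 0, 0], [0, 0, 0]]])

```text
time: 18.15
ee_pos: [0.6046, -0.0289, 0.0661]
tool_rot: [[0.999, 0.041, -0.0], [0.041, -0.999, -0.0], [-0.0, 0.0, -1.0]]
wrist_force: [-1.1, -4.0, 0.5]
gripper_width: 0.0003
grip_force: 1.9
```

```bash
python3 st.py
```

```text
18.45 cal 0.010858465278402517 -0.12372315905096108 0.06613127086884336 F [-0.87 -3.7   0.91] [0.47 0.49 0.25] 0.0006980924886830541
```

>>> carry_out(plan=[[[0, -1.5, 0], [0, 0, 0]], [[0, -1.5, 0], [0, 0, 0]], [[0, 0, 0], [0, 0, 0]], [[0, 0, 0], [0, 0, 0]]])

```text
time: 18.95
ee_pos: [0.6045, -0.0259, 0.0662]
tool_rot: [[0.999, 0.041, 0.0], [0.041, -0.999, -0.0], [0.0, 0.0, -1.0]]
wrist_force: [-1.3, -5.0, 0.7]
gripper_width: 0.0003
grip_force: 2.8
```

```bash
python3 st.py
```

```text
19.25 cal 0.010865449985086924 -0.12079544347867428 0.06615832389431364 F [-1.27 -5.79  0.87] [0.42 0.15 0.26] 0.0007402935353649549
```

Force 5.8 N, so about 9.6 mm of travel, which is in range. Letting go, rising, and checking.

>>> carry_out(plan=[[[0, 4, 0], [0, 0, 0]], [[0, 10, 0], [0, 0, 0]], [[0, 20, 0], [0, 0, 0]], [[0, 10, -35], [0, 0, 0]], [[-40, 0, -45], [0, 0, 0]]])

```text
time: 19.88
ee_pos: [0.5669, -0.0731, 0.1464]
tool_rot: [[0.999, 0.04, 0.0], [0.04, -0.999, 0.0], [0.0, -0.0, -1.0]]
wrist_force: [0.7, -0.3, -0.0]
gripper_width: 0.0006
grip_force: 0.0
```

>>> carry_out(plan=[[[-45, -30, 0], [0, 0, 0]], [[-35, -45, 0], [0, 0, 0]], [[0, -45, 0], [0, 0, 0]], [[0, -40, 0], [0, 0, 0]], [[0, 0, 0], [0, 0, 0]]])

```text
time: 20.5
ee_pos: [0.4799, 0.0862, 0.1463]
tool_rot: [[0.999, 0.043, 0.0], [0.043, -0.999, 0.0], [0.0, -0.0, -1.0]]
wrist_force: [0.7, -0.5, 0.6]
gripper_width: 0.0005
grip_force: 0.0
```

```bash
sed -i 's/cal(102)/cal(64)/' blk.py; python3 - <<'E'
from blk import *
look([.566,.06,.04])
p=wrist(); H=[box(-7,33,-114,-106,36,78)]
print([(r["location"],r["p"]) for r in bot.search_frame(p,"hold")])
save(dict(image=draw(p,[place(b,.5888,.0943,.0403) for b in cal(64)[1:]+H])),"w6")
# button candidates: centre from wrist + top pictures
for q in [bot.read_camera("top")]:
    print("top",[(np.round(r["location"],1),atz(q,(r["location"][1],r["location"][0]),.055).round(4)) for r in bot.search_frame(q,"hold")])
E
```

```text
[([121.0, 365.0], 0.64)]
fit [0.567  0.0605 0.0422] 0.027 in cal -0.0232 -0.0328 0.002
tcp [0.4801 0.0845 0.1462] in cal -0.109 -0.0054 [ 0.2 -0.   0.4]
[([41.2, 213.4], 0.6)]
top []
```

View pics/w6.png

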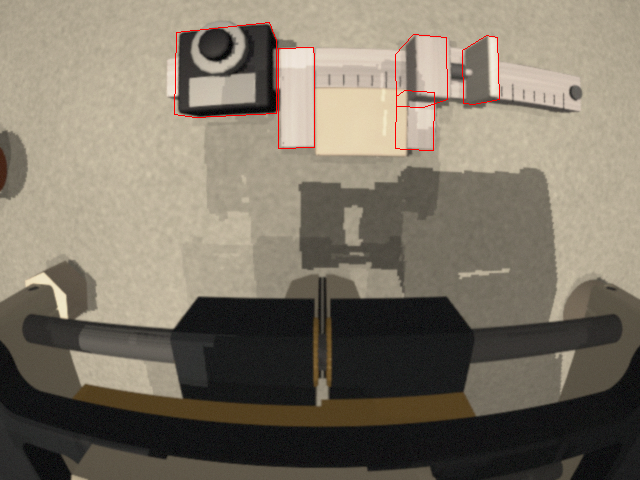

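The jaws are shut on the block (cal y -32.8, x -23.2), the plate is back at rest at (480,70), and the button is at (214,43). Triangulating it.

```bash
cat > btn.py <<'E'
from fit import *
c,s=np.cos(.0403),np.sin(.0403)
def tocal(X): d=np.array(X)-[.5888,.0943,0]; return np.array([c*d[0]+s*d[1],-s*d[0]+c*d[1],d[2]])
def wray(p,uv):
    K=np.array(p["camera_matrix"]);M=np.array(p["tool_from_camera"]);o=p["obs"];R=np.array(o["tool_rot"])
    v=np.array([(uv[0]-K[0,2]),(uv[1]-K[1,2])])/K[0,0]; th=np.linalg.norm(v)
    d=np.r_[np.sin(th)*v/th,np.cos(th)]; return R@M[:3,3]+o["ee_pos"],R@M[:3,:3]@d
p=wrist(); r=bot.trace(p,"hold"); print([(x["location"],x["p"],x["mask"].sum()) for x in r])
l=r[0]["location"] if r else (43,214)
C,d=wray(p,(l[1],l[0]))
for z in(.046,.052,.058): print(z,tocal(C+d*(z-C[2])/d[2]).round(4))
q=bot.read_camera("scene"); r=bot.search_frame(q,"hold"); print([(x["location"],x["p"]) for x in r])
l=r[0]["location"] if r else (235+395*.2,240+604*.2)
C2,d2=ray(q,(l[1],l[0]))
a=np.linalg.lstsq(np.c_[d,-d2],C2-C,rcond=None)[0]; print("tri",tocal(C+a[0]*d),tocal(C2+a[1]*d2))
E
python3 btn.py; python3 cgo.py 22 62 100 45
```

```text
[([43.8, 212.4], 0.8, np.int64(931))]
0.046 [0.0318 0.0664 0.046 ]
0.052 [0.03   0.0646 0.052 ]
0.058 [0.0283 0.0628 0.058 ]
[]
tri [0.02867192 0.06320849 0.05667436] [0.02782573 0.06465014 0.05685799]
t 21.0 pos [0.4799 0.0847 0.1461] F [ 0.3 -0.2  0.1] width 0.0003 joints [0.08 0.37 1.9  0.   0.88 1.61] rows 4
[[32.8, -16.8, 11.5], [-0.0, 0.0, 0.0]],[[32.8, -16.8, 11.5], [-0.0, 0.0, 0.0]],[[32.8, -16.8, 11.5], [-0.0, 0.0, 0.0]],[[32.8, -16.8, 11.5], [-0.0, 0.0, 0.0]],
```

```bash
python3 cgo.py 28 62.5 96 45
```

```text
t 21.0 pos [0.4799 0.0847 0.1461] F [ 0.3 -0.2  0.1] width 0.0003 joints [0.08 0.37 1.9  0.   0.88 1.61] rows 4
[[34.3, -16.9, 12.5], [-0.0, 0.0, 0.0]],[[34.3, -16.9, 12.5], [-0.0, 0.0, 0.0]],[[34.3, -16.9, 12.5], [-0.0, 0.0, 0.0]],[[34.3, -16.9, 12.5], [-0.0, 0.0, 0.0]],
```

>>> carry_out(plan=[[[35, -17, 0], [0, 0, 0]], [[35, -17, 10], [0, 0, 0]], [[34, -17, 15], [0, 0, 0]], [[33, -17, 25], [0, 0, 0]], [[0, 0, 0], [0, 0, 0]]])

```text
time: 21.62
ee_pos: [0.6141, 0.1592, 0.0938]
tool_rot: [[0.999, 0.042, -0.003], [0.042, -0.999, -0.0], [-0.003, 0.0, -1.0]]
wrist_force: [-0.0, 0.3, -0.0]
gripper_width: 0.0005
grip_force: 0.0
```

```bash
python3 cgo.py 28 62.5 80 45; python3 st.py; python3 - <<'E'
from h import *
p=bot.read_camera("scene")
cv2.imwrite("pics/s7.png",cv2.resize(p["image"][240:350,270:430],(800,550),interpolation=cv2.INTER_CUBIC)[:,:,::-1])
E
```

```text
t 21.62 pos [0.6141 0.1592 0.0938] F [-0.   0.3 -0. ] width 0.0005 joints [0.18 0.67 1.53 0.   0.94 1.71] rows 1
[[0.2, 1.3, 13.8], [0.002, 0.016, 0.01]],
21.925 cal 0.02750382123823936 0.06295361892640577 0.09715382211225428 F [-0.08 -0.31  0.3 ] [0.55 0.14 0.25] 0.0004738462564269102
```

View pics/s7.png

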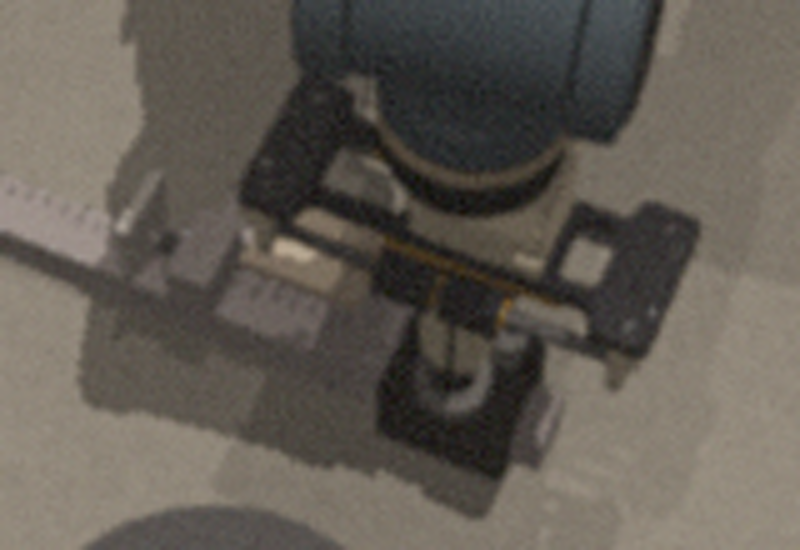

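The picture shows the closed fingertips directly above the round button at (450,385). Pressing in small steps.

>>> carry_out(plan=[[[0, 0, 8], [0, 0, 0]], [[0, 0, 5], [0, 0, 0]], [[0, 0, 3], [0, 0, 0]], [[0, 0, 2], [0, 0, 0]], [[0, 0, 0], [0, 0, 0]]])

```text
time: 22.6
ee_pos: [0.6143, 0.1587, 0.0816]
tool_rot: [[0.999, 0.041, 0.001], [0.041, -0.999, -0.0], [0.001, 0.0, -1.0]]
wrist_force: [-14.0, -4.2, 37.0]
gripper_width: 0.0003
grip_force: 18.7
```

```bash
python3 st.py
```

```text
22.9 cal 0.028034119484546826 0.06325836506747973 0.0816300230010721 F [-14.66  -4.29  37.12] [0.38 0.6  0.43] 0.0007659139026630675
```

>>> carry_out(plan=[[[0, 0, -2], [0, 0, 0]], [[0, 0, 0], [0, 0, 0]]])

```text
time: 23.15
ee_pos: [0.6141, 0.1586, 0.082]
tool_rot: [[0.999, 0.041, 0.001], [0.041, -0.999, -0.0], [0.001, 0.0, -1.0]]
wrist_force: [-8.2, -2.0, 20.6]
gripper_width: 0.0003
grip_force: 10.5
```

```bash
python3 st.py
```

```text
23.45 cal 0.027907943188399717 0.0632342525005278 0.08199759010545125 F [-7.31 -2.19 21.43] [0.37 0.41 0.52] 0.0006531366129255637
```

>>> carry_out(plan=[[[0, 0, -2], [0, 0, 0]], [[0, 0, -1], [0, 0, 0]], [[0, 0, 0], [0, 0, 0]]])

```text
time: 23.82
ee_pos: [0.614, 0.1586, 0.0831]
tool_rot: [[0.999, 0.041, 0.0], [0.041, -0.999, -0.0], [0.0, 0.0, -1.0]]
wrist_force: [1.9, -2.1, 3.6]
gripper_width: 0.0005
grip_force: 1.7
```

```bash
python3 st.py
```

```text
24.125 cal 0.02775586350191678 0.06324039103571663 0.08306766604691712 F [ 0.37 -1.88  3.12] [0.42 0.78 0.47] 0.0004311172899840002
```

>>> carry_out(plan=[[[0, 0, -2], [0, 0, 0]], [[0, 0, 0], [0, 0, 0]]])

```text
time: 24.38
ee_pos: [0.6139, 0.1587, 0.0852]
tool_rot: [[0.999, 0.041, 0.0], [0.041, -0.999, 0.0], [0.0, -0.0, -1.0]]
wrist_force: [0.0, -1.1, 1.4]
gripper_width: 0.0005
grip_force: 1.2
```

```bash
python3 st.py
```

```text
24.675 cal 0.027725356733574822 0.06333733084472333 0.08511914125436953 F [ 0.77 -1.66  2.49] [0.55 0.39 0.56] 0.00021209709060127335
```

The soft spring region (2.5 N → 3.3 N) is followed by a hard stop at TCP z ≈ 0.0825, so the button does bottom there. I'll press once more, gently to the stop, then leave.

>>> carry_out(plan=[[[0, 0, 2], [0, 0, 0]], [[0, 0, 0.8], [0, 0, 0]], [[0, 0, 0.4], [0, 0, 0]], [[0, 0, 0], [0, 0, 0]]])

```text
time: 25.18
ee_pos: [0.614, 0.1587, 0.0823]
tool_rot: [[0.999, 0.041, 0.0], [0.041, -0.999, -0.0], [0.0, 0.0, -1.0]]
wrist_force: [-0.6, -1.8, 6.6]
gripper_width: 0.0002
grip_force: 3.4
```

```bash
python3 st.py
```

```text
25.475 cal 0.027732057479835627 0.06333812665864731 0.08224863371988922 F [-0.67 -1.95  6.71] [0.27 0.32 0.26] 0.00039599383741954774
```

At the stop with 6.7 N. Releasing straight up and moving clear.

>>> carry_out(plan=[[[0, 0, -10], [0, 0, 0]], [[0, 0, -35], [0, 0, 0]], [[-20, 0, -40], [0, 0, 0]], [[-50, 10, 0], [0, 0, 0]], [[-50, 10, 0], [0, 0, 0]]])

```text
time: 26.1
ee_pos: [0.4931, 0.1336, 0.1673]
tool_rot: [[0.999, 0.041, -0.0], [0.041, -0.999, 0.0], [-0.0, -0.0, -1.0]]
wrist_force: [-0.4, -0.8, 0.3]
gripper_width: 0.0005
grip_force: 0.0
```

```bash
python3 - <<'E'
from blk import *
look([.567,.06,.04])
p=wrist(); H=[box(-7,33,-114,-106,36,78)]
save(dict(image=draw(p,[place(b,.5888,.0943,.0403) for b in cal(64)[1:]+H])),"w8")
E
```

```text
[([143.0, 422.0], 0.76)]
fit [0.5671 0.059  0.0382] 0.096 in cal -0.0231 -0.0344 -0.002
tcp [0.49   0.1331 0.1665] in cal -0.0971 0.0428 [ 0.6  0.7 -0.5]
```

View pics/w8.png

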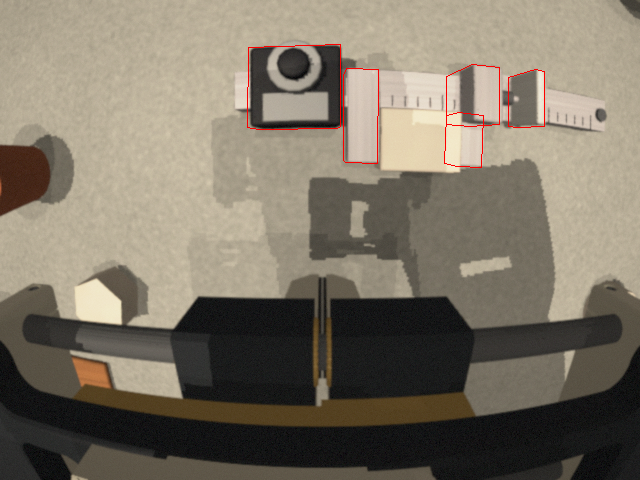

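The picture shows the jaws shut on the block (420,140), the button up (293,65) and the plate at rest (527,98), with nothing touched. Handing in.

```bash
python3 -c "
from cell import bot
print(bot.job_done())"
```

```text
the job is handed in; nothing more can be done
None
```

I handed the job in with the block home and the jaws shut on it, plate and button both released; no verdict came back. The one risk is that my first button press reached about 40 N at the fingertips, right at the force limit, before I backed off and pressed again at about 7 N.

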